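# Move the kit to the build rack in reverse order

### The arm

A 6-joint arm with a two-finger parallel gripper is mounted at the origin on a cart in front of the work surface, level with it; the furniture and walls round the work are solid. World frame = base frame: x ahead of the robot, y to its left, z up, the work surface at z = 0. Lengths are in mm, angles in rad, forces in N, time in s.
With the tool pointing down it reaches from about 350 to 975 mm from the base axis. Payload 7.1 kg.
Tool frame: the origin (TCP) lies at the very end of the fingers, on their centre line; the grasp point (between the pads) lies 19 mm behind it; z points along the fingers, y is the line along which they close (so a half turn about z gives the same grasp; the last joint's range is limited). The gripper opens to 88 mm and grips with 3 to 60 N. Pads are 20 mm wide; open, the fingers measure 115 mm over their backs; the gripper's body (75 mm by 178 mm) begins 61 mm behind the grasp point.
Start: joints at [1.133, 0.423, 1.63, -0, 1.089, -0.019], TCP at [254.133, 570.983, 222.675] pointing down, gripper open.
Joint ranges: [-3, 3], [-0.9, 2.11], [0.09, 2.58], [-1.31, 4.45], [0.11, 2.69], [-2.54, 2.54]. Speed limits (rad/s): [2.39, 2.39, 3.01, 3.14, 3.14, 3.14].

### API

Orientations are given as a rotation vector (axis times angle).
In Python, from workcell import sensors, imaging, close_job gives the robot as it stands. The module is installed in compiled form; this text tells all that it offers.
- The arm moves only by the tool servo_tool, never from a script. Its argument "steps" is a list of rows, each a list of 3 entries, a list of its own where there are three numbers: the shift along the world's x, y, z in m, then the turn, a rotation vector about the world's x, y, z in degrees, then the opening, from -1 (shut) to 1 (fully open). A call has exactly 8 rows; each row shifts and turns the commanded pose from where the row before left it; what a row does not reach is not made up. A row lasts 1/12 s, in which the tool goes at most 41.7 mm and 7.16 degrees, less where a joint would pass 70% of its speed; a pose out of reach is approached as far as the arm can. A call is refused whole if a number of a shift passes 0.0417 or a number of a turn 7.16, either way. A call with a gripper value outside its range is refused whole. The fingers move at their own pace and stop on an object; the grip force is fixed at half the most. Time passes only in rows, so rows that do not move let the fingers close, or fill a call up. It gives the time, the measured TCP pose, the force, the opening and the grip force at its end, in the units of the state.
- sensors.get_obs(): the state, without advancing time (a new reading comes with each control period).
- imaging.get_image(name): name is "side" or "top" or "wrist"; returns a dict with "color" (420x560x3 uint8, blue, green, red), "range_z" (420x560 float32, mm along the optical axis (not along the pixel's ray), 0 where there is no reading), "vertical_fov" (degrees; the focal length in pixels is half the picture's height over the tangent of half this angle, whatever the lens; pixels are square), "cx", "cy" (the principal point, pixels), "rvec" (rotation vector, rad) and "tvec" (3), from world to camera coordinates, as OpenCV has them; the wrist camera has in their place "tool_from_camera" (4x4, takes a point from camera to tool coordinates, whose origin is the TCP and whose axes are the flange's). Camera axes: x right, y down, z forward; pixel columns grow to the right and rows downward; lengths in mm; the calibration is good to about 2 mm. A picture is of the moment at which its call begins: read the wrist's pose just before it.
- close_job(): hands the job in; it is judged then, once.
The state is a dict: "t": time; "qpos": joint angles; "qvel": joint speeds; "joint_torque": joint torques, N m; "ee_pos": TCP position; "orientation": TCP orientation; "ft_force": force on the tool from outside, world axes, zero at the start; "moment": the same for the moment, N m; "width": finger opening in mm; "grasp_force": force on a finger pad.
Only numpy, scipy, OpenCV 4.12 (cv2) and the standard library are available. Lean on these libraries where they do the work, as an engineer would, in place of code of your own. Each camera call takes 0.05 s, during which the arm holds its last target. There are 200 camera calls.

### The job

Move all four parts from the grey trays of the store to the wooden build rack, one part to a bay, in reverse order: the part that stands at the far left of the store goes into the far right bay of the rack, the second from the left into the second bay from the right, and so on. Set each one the same way up as it was, in the middle of its bay.

Things in the scene. Friction and masses are not known exactly. Their poses are not given: they have to be found in the camera images.
- transformer_mid (a point): small mains transformer, iron core with a yellow winding and solder tabs on top, 47 (x) x 53 (y) x 44 mm high, up to 0.5 kg; grasp it across x, at mid-height. Site at its centre, half-way up; z up. Starts in its tray, turned at most 0.2 rad against the store.
- tin_mid (a point): flat round tin, red lid (stuck on) and cream body, 51 mm diameter, 18 mm high. Site at its centre, half-way up; z up. Starts in its tray, turned at most 0.2 rad against the store.
- motor_mid (a point): small silver dc motor lying on its side, 26 (x) x 47 (y, along the shaft; the can itself is 34 mm long) x 21 mm high; grasp the can across x. Site at its centre, half-way up; z up. Starts in its tray, turned at most 0.2 rad against the store.
- lidbox_mid (a point): small white lidded plastic box, closed, 48 (x) x 58 (y) x 28 mm high (44 x 54 below the lid's rim, where the fingers hold it); its long side y lies across the row at the start, grasp it across y. Site at its centre, half-way up; z up. Starts in its tray, its x axis along the row, turned at most 0.2 rad against the store.
- tray_transformer: one of four alike shallow grey trays, 92 deep x 68 wide x 4 mm thick with 8 mm high side ridges (inner width 62 mm), clipped on the store and fixed; it holds the transformer at the start. Origin under its centre, 6 mm above the desk; its top, on which the part stands, is 10 mm above the desk; x and y axes as the store's
- tray_tin: one of four alike shallow grey trays, 92 deep x 68 wide x 4 mm thick with 8 mm high side ridges (inner width 62 mm), clipped on the store and fixed; it holds the tin at the start. Origin under its centre, 6 mm above the desk; its top, on which the part stands, is 10 mm above the desk; x and y axes as the store's
- tray_motor: one of four alike shallow grey trays, 92 deep x 68 wide x 4 mm thick with 8 mm high side ridges (inner width 62 mm), clipped on the store and fixed; it holds the motor at the start. Origin under its centre, 6 mm above the desk; its top, on which the part stands, is 10 mm above the desk; x and y axes as the store's
- tray_lidbox: one of four alike shallow grey trays, 92 deep x 68 wide x 4 mm thick with 8 mm high side ridges (inner width 62 mm), clipped on the store and fixed; it holds the white box at the start. Origin under its centre, 6 mm above the desk; its top, on which the part stands, is 10 mm above the desk; x and y axes as the store's
- store: fixed aluminium rail 100 (x, depth) x 300 (y, length) x 9 mm that carries the four trays in any order, centred at y = +108, +36, -36, -108 mm of its frame. Origin under its centre on the desk; x away from the robot, y to its left (yaw within 0.12 rad). In the front or the back row. A tall black bag stands to the right at the back (about x 0.58 to 0.72, y -0.24 to -0.04 m, 0.3 m high): go round it.
- rack: the build rack: fixed plywood board 100 (x, depth) x 300 (y, length) x 10 mm; five wooden dividers, 4 mm thick, 13 mm high above the board, make four bays open to front and back, 68 mm wide, centred at y = +108, +36, -36, -108 mm of its frame. Empty; in front of or behind the store. Origin under its centre on the desk; axes as the store's, own yaw within 0.12 rad.
There are look-alikes about, which are no part of the job. Leave any orange or purple look-alike of the part that bears tin_mid alone.

How it is judged:
By the outcome, as a careful person would: the job done as asked, in the order asked, and still so for the second after the job is handed in, with the robot touching nothing.
It also fails if it takes over 96 s, if anything falls off the work surface, if the arm or the gripper's body presses on something with over 40 N, if the wrist force passes 120 N, or if a joint passes its speed limit or range.

## Working session

There is one attempt and no reset: what is moved stays moved. The work goes in short steps, Python scripts to look and compute and a tool call to move; the robot and the scene stay as the last step left them, time stands still between calls to the robot, and variables do not carry over. Pictures are saved under pics/ and viewed, at most 14 in all, crops included, and the job is handed in when it is done.

Besides the shell and the picture viewer there is one more tool, called after ">>>" by a JSON object that holds its "name" and its "arguments", one argument or row to a line. servo_tool: Moves the arm, as the interface text tells. Its arguments: {"type":"object","properties":{"steps":{"type":"array"}},"required":["steps"]}

```bash
mkdir -p pics; cat > h.py <<'E'
import numpy as np, cv2
from workcell import sensors, imaging, close_job
def cam(im):
    f=210/np.tan(np.radians(im["vertical_fov"])/2)
    return f,im["cx"],im["cy"]
def world(im,tool=None):
    """HxWx3 world points from range"""
    f,cx,cy=cam(im); z=im["range_z"].astype(float)
    v,u=np.mgrid[0:420,0:560]
    P=np.stack([(u-cx)/f*z,(v-cy)/f*z,z],-1)
    if "rvec" in im:
        R=cv2.Rodrigues(np.array(im["rvec"],float))[0]; t=np.array(im["tvec"],float).ravel()
        W=(P-t)@R
    else:
        T=np.array(im["tool_from_camera"]); W=P@T[:3,:3].T+T[:3,3]
        R=cv2.Rodrigues(np.array(tool["orientation"],float))[0]
        W=W@R.T+np.array(tool["ee_pos"])
    W[z<=0]=np.nan
    return W
E
python3 - <<'E'
from h import *
print(sensors.get_obs())
for n in("top","side"):
    im=imaging.get_image(n); cv2.imwrite(f"pics/{n}0.png",im["color"]); np.savez(f"{n}0.npz",**im)
    print(n,im["rvec"],im["tvec"],im["vertical_fov"],im["cx"],im["cy"])
E
```

```text
{'t': 0.0, 'qpos': array([ 1.13301356e+00,  4.23836774e-01,  1.63067472e+00, -1.20186223e-05,
        1.08858744e+00, -1.90004905e-02]), 'qvel': array([ 0.00063618, -0.00197231,  0.00081336,  0.00017168,  0.00043824,
        0.00035988]), 'joint_torque': array([-1.37066447e-03, -5.44607484e+01, -2.73669702e+01,  6.43134350e-02,
        2.25946424e-02, -1.02303331e-04]), 'ee_pos': array([253.90336893, 570.50472525, 221.91023282]), 'orientation': array([-6.52947706e-01, -3.07265045e+00,  2.30816806e-03]), 'ft_force': array([ 0.34002936,  0.25559236, -0.20297351]), 'moment': array([-0.03199265, -0.01665341,  0.02625674]), 'grasp_force': 0.0, 'width': 87.61854522714852}
top [ 2.14357075 -2.16521565  0.15571121] [239.5756932  518.68437033 854.88951396] 45.67914548257436 280.06088288091235 205.46000954658965
side [ 2.12345794 -0.03823971  0.00332958] [-493.49852678  190.93551218  799.4039686 ] 42.46093459404141 282.32679490296425 205.01368460502732
```

View pics/top0.png

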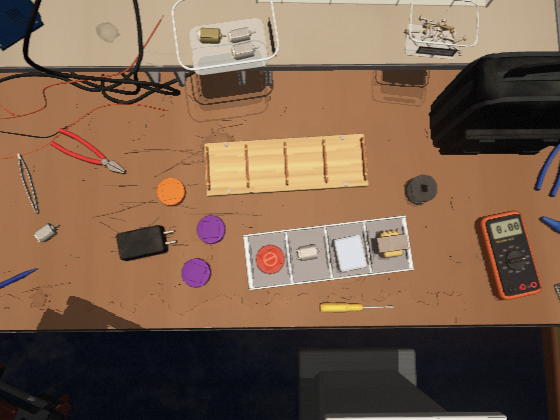

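View pics/side0.png

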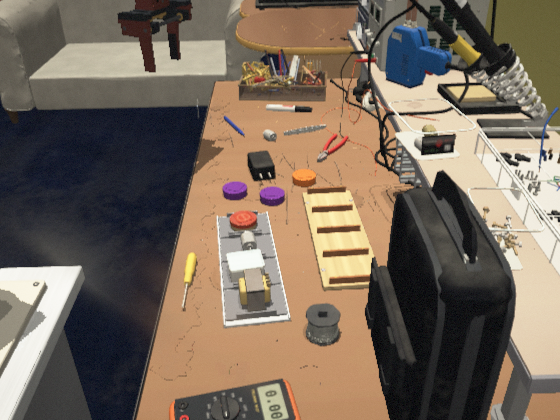

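The top view shows the store in the front row, with tin (268,259), motor (307,253), box (350,252) and transformer (391,243) from left to right. The rack is behind it, centred near (286,165). The bag stands at the right back, and the purple and orange decoys are to the left.

```bash
python3 - <<'E'
from h import *
im=dict(np.load("top0.npz")); W=world(im); c=im["color"]; hsv=cv2.cvtColor(c,cv2.COLOR_BGR2HSV)
z=W[...,2]
def rect(m,name):
    m=m.astype(np.uint8); n,l,s,_=cv2.connectedComponentsWithStats(m); i=1+np.argmax(s[1:,4]); q=l==i
    P=W[q]; P=P[~np.isnan(P).any(1)]
    r=cv2.minAreaRect(P[:,:2].astype(np.float32))
    print(name,s[i],"mean",P.mean(0).round(1),"rect",np.round(r[0],1),np.round(r[1],1),round(r[2],2),"z",np.percentile(P[:,2],[5,50,95]).round(1))
roi=lambda u0,v0,u1,v1:np.pad(np.ones((v1-v0,u1-u0),bool),((v0,420-v1),(u0,560-u1)))
rect((z>5)&(z<30)&roi(190,125,385,205),"rack")
rect((z>4)&(z<70)&roi(235,208,425,297),"store")
for n,b,h in(("tin",(248,235,286,285),22),("motor",(290,235,325,272),19),("box",(330,230,371,275),28),("trafo",(372,225,408,262),28)):
    rect((z>h)&roi(*b),n)
rect((z>44)&roi(372,220,412,265),"trafo top")
# wall heights
print("table z",np.nanmedian(z[280:300,200:235]))
E
```

```text
rack [ 205  133  164   63 8537] mean [601.  222.8  11.4] rect [603.  222.6] [103.2 300. ] 3.04 z [ 8.  10.8 21.2]
store [ 244  215  171   75 9034] mean [437.9 149.6  18.7] rect [439.1 147. ] [103.2 301.6] 5.68 z [ 6.7 11.6 52.4]
tin [256 245  29  29 655] mean [426.7 252.6  28.5] rect [427.  252.7] [50.1 48.8] 44.65 z [25.9 28.5 31. ]
motor [296 244  27  17 287] mean [437.8 185.9  29.8] rect [438.6 182.8] [25.9 45.7] 10.06 z [23.4 30.4 33.7]
box [334 235  33  37 900] mean [435.3 112.3  38.1] rect [435.5 112. ] [58.  48.6] 10.93 z [35.4 38.1 40.7]
trafo [375 229  33  29 729] mean [450.9  42.8  51.3] rect [451.7  40.2] [46.5 53.5] 7.44 z [41.4 53.4 56.5]
trafo top [376 229  33  29 683] mean [451.2  41.2  52.5] rect [451.7  40.1] [46.5 53.5] 7.97 z [45.9 53.6 56.6]
table z 0.540554610878254
```

>>> {"name": "servo_tool", "arguments": {
  "steps": [
    [[0.0173, -0.0318, 0], [0, 0, -6], 1],
    [[0.0173, -0.0318, 0], [0, 0, -6], 1],
    [[0.0173, -0.0318, 0], [0, 0, -6], 1],
    [[0.0173, -0.0318, 0], [0, 0, -6], 1],
    [[0.0173, -0.0318, 0], [0, 0, -6], 1],
    [[0.0173, -0.0318, 0], [0, 0, -6], 1],
    [[0.0173, -0.0318, 0], [0, 0, -6], 1],
    [[0.0173, -0.0318, 0], [0, 0, -6], 1]
  ]
}}

```text
t: 0.77
ee_pos: [392.8, 314.9, 222.5]
orientation: [-1.853, -2.537, 0.001]
ft_force: [0.7, 0.0, 0.0]
width: 87.5
grasp_force: 0.0
```

>>> {"name": "servo_tool", "arguments": {
  "steps": [
    [[0.0173, -0.0318, 0], [0, 0, -6], 1],
    [[0.0173, -0.0318, 0], [0, 0, -6], 1],
    [[0, 0, -0.03], [0, 0, 0], 1],
    [[0, 0, -0.03], [0, 0, 0], 1],
    [[0, 0, -0.03], [0, 0, 0], 1],
    [[0, 0, -0.03], [0, 0, 0], 1],
    [[0, 0, 0], [0, 0, 0], 1],
    [[0, 0, 0], [0, 0, 0], 1]
  ]
}}

```text
t: 1.43
ee_pos: [426.0, 252.3, 101.7]
orientation: [-2.101, -2.334, 0.006]
ft_force: [0.2, 0.7, 0.9]
width: 88.1
grasp_force: 0.0
```

>>> {"name": "servo_tool", "arguments": {
  "steps": [
    [[0.001, 0, -0.03], [0, 0, 0], 1],
    [[0, 0, -0.03], [0, 0, 0], 1],
    [[0, 0, -0.02], [0, 0, 0], 1],
    [[0, 0, -0.009], [0, 0, 0], 1],
    [[0, 0, 0], [0, 0, 0], 1],
    [[0, 0, 0], [0, 0, 0], 0],
    [[0, 0, 0], [0, 0, 0], -1],
    [[0, 0, 0], [0, 0, 0], -1]
  ]
}}

```text
t: 2.1
ee_pos: [429.2, 253.6, 15.3]
orientation: [2.101, 2.334, 0.004]
ft_force: [-0.2, 0.4, 0.4]
width: 71.5
grasp_force: 0.0
```

>>> {"name": "servo_tool", "arguments": {
  "steps": [
    [[0, 0, 0], [0, 0, 0], -1],
    [[0, 0, 0], [0, 0, 0], -1],
    [[0, 0, 0], [0, 0, 0], -1],
    [[0, 0, 0], [0, 0, 0], -1],
    [[0, 0, 0], [0, 0, 0], -1],
    [[0, 0, 0], [0, 0, 0], -1],
    [[0, 0, 0], [0, 0, 0], -1],
    [[0, 0, 0], [0, 0, 0], -1]
  ]
}}

```text
t: 2.77
ee_pos: [428.2, 253.0, 14.1]
orientation: [2.102, 2.335, 0.0]
ft_force: [-1.1, -0.2, 7.3]
width: 49.6
grasp_force: 30.0
```

>>> {"name": "servo_tool", "arguments": {
  "steps": [
    [[0, 0, 0.025], [0, 0, 0], -1],
    [[0, 0, 0.03], [0, 0, 0], -1],
    [[0.005, -0.0033, 0.03], [0, 0, 0], -1],
    [[0.025, -0.0195, 0], [0, 0, -1], -1],
    [[0.025, -0.0195, 0], [0, 0, -1], -1],
    [[0.025, -0.0195, 0], [0, 0, -1], -1],
    [[0.025, -0.0195, 0], [0, 0, 0], -1],
    [[0.025, -0.0195, 0], [0, 0, 0], -1]
  ]
}}

```text
t: 3.43
ee_pos: [559.0, 151.0, 98.7]
orientation: [-2.162, -2.279, 0.0]
ft_force: [0.0, 0.0, -0.4]
width: 49.5
grasp_force: 30.0
```

>>> {"name": "servo_tool", "arguments": {
  "steps": [
    [[0.025, -0.0195, 0], [0, 0, 0], -1],
    [[0.025, -0.018, 0], [0, 0, 0], -1],
    [[0, 0, -0.02], [0, 0, 0], -1],
    [[0, 0, -0.02], [0, 0, 0], -1],
    [[0, 0, 0], [0, 0, 0], -1],
    [[0, 0, 0], [0, 0, 0], -1],
    [[0, 0, 0], [0, 0, 0], -1],
    [[0, 0, 0], [0, 0, 0], -1]
  ]
}}

```text
t: 4.1
ee_pos: [608.7, 115.1, 59.8]
orientation: [2.161, 2.279, 0.002]
ft_force: [1.2, -0.7, -0.3]
width: 49.6
grasp_force: 30.0
```

>>> {"name": "servo_tool", "arguments": {
  "steps": [
    [[0, 0, -0.02], [0, 0, 0], -1],
    [[0, 0, -0.015], [0, 0, 0], -1],
    [[0, 0, -0.006], [0, 0, 0], -1],
    [[0, 0, -0.003], [0, 0, 0], -1],
    [[0, 0, -0.001], [0, 0, 0], -1],
    [[0, 0, 0], [0, 0, 0], -1],
    [[0, 0, 0], [0, 0, 0], -1],
    [[0, 0, 0], [0, 0, 0], -1]
  ]
}}

```text
t: 4.77
ee_pos: [608.8, 114.8, 14.5]
orientation: [2.162, 2.278, 0.002]
ft_force: [0.3, 0.5, -0.8]
width: 49.8
grasp_force: 30.0
```

>>> {"name": "servo_tool", "arguments": {
  "steps": [
    [[0, 0, -0.0012], [0, 0, 0], -1],
    [[0, 0, 0], [0, 0, 0], -1],
    [[0, 0, 0], [0, 0, 0], 0.2],
    [[0, 0, 0], [0, 0, 0], 1],
    [[0, 0, 0], [0, 0, 0], 1],
    [[0, 0, 0], [0, 0, 0], 1],
    [[0, 0, 0.03], [0, 0, 0], 1],
    [[0, 0, 0.04], [0, 0, 0], 1]
  ]
}}

```text
t: 5.43
ee_pos: [605.2, 114.2, 79.6]
orientation: [-2.159, -2.275, 0.01]
ft_force: [0.5, -0.9, 0.6]
width: 82.3
grasp_force: 0.0
```

>>> {"name": "servo_tool", "arguments": {
  "steps": [
    [[0, 0, 0.02], [0, 0, 0], 1],
    [[-0.034, 0.0144, 0], [0, 0, 1.4], 1],
    [[-0.034, 0.0144, 0], [0, 0, 1.4], 1],
    [[-0.034, 0.0144, 0], [0, 0, 1.4], 1],
    [[-0.034, 0.0144, 0], [0, 0, 1.4], 1],
    [[-0.034, 0.0144, 0], [0, 0, 1.4], 1],
    [[0, 0, 0], [0, 0, 0], 1],
    [[0, 0, 0], [0, 0, 0], 1]
  ]
}}

```text
t: 6.1
ee_pos: [436.7, 187.2, 102.6]
orientation: [-2.016, -2.409, 0.001]
ft_force: [1.1, -0.2, 0.1]
width: 87.8
grasp_force: 0.0
```

```bash
python3 - <<'E'
from h import *
o=sensors.get_obs(); im=imaging.get_image("wrist"); cv2.imwrite("pics/w1.png",im["color"])
print(o["ee_pos"],o["orientation"])
W=world(im,o); np.savez("w1.npz",W=W,c=im["color"]); z=W[...,2]
m=((z>17.5)&(z<45)&(abs(W[...,0]-438)<40)&(abs(W[...,1]-183)<29)).astype(np.uint8)
n,l,s,_=cv2.connectedComponentsWithStats(m);i=1+np.argmax(s[1:,4]);P=W[l==i]
print(s[i],cv2.minAreaRect(P[:,:2].astype(np.float32)),P.mean(0),np.percentile(P[:,2],[5,95]))
Q=P[P[:,2]>24];print("can",cv2.minAreaRect(Q[:,:2].astype(np.float32)))
E
```

```text
[436.74821033 187.19049775 102.57385205] [-2.01637848e+00 -2.40880967e+00  7.94992824e-04]
[ 266  194   36   61 1711] ((439.7322082519531, 184.78762817382812), (25.207271575927734, 46.272281646728516), 9.859894752502441) [438.57894183 189.68820414  29.19924139] [23.39354948 31.76182026]
can ((438.8857421875, 188.4684600830078), (24.66727638244629, 38.66972351074219), 9.5722017288208)
```

View pics/w1.png

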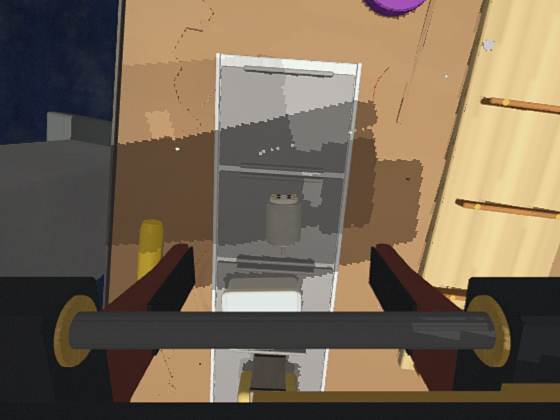

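The wrist view shows the tin's tray empty and the motor at (283,220), with its shaft pointing to -y. I'll grip the can.

>>> {"name": "servo_tool", "arguments": {
  "steps": [
    [[0.0015, 0.002, -0.03], [0, 0, 0], 1],
    [[0, 0, -0.03], [0, 0, 0], 1],
    [[0, 0, -0.02], [0, 0, 0], 1],
    [[0, 0, -0.0095], [0, 0, 0], 1],
    [[0, 0, 0], [0, 0, 0], 0],
    [[0, 0, 0], [0, 0, 0], -1],
    [[0, 0, 0], [0, 0, 0], -1],
    [[0, 0, 0], [0, 0, 0], -1]
  ]
}}

```text
t: 6.82
ee_pos: [440.7, 188.8, 13.7]
orientation: [2.019, 2.406, 0.002]
ft_force: [-0.6, 1.7, -0.8]
width: 64.6
grasp_force: 0.0
```

>>> {"name": "servo_tool", "arguments": {
  "steps": [
    [[0, 0, 0], [0, 0, 0], -1],
    [[0, 0, 0], [0, 0, 0], -1],
    [[0, 0, 0], [0, 0, 0], -1],
    [[0, 0, 0], [0, 0, 0], -1],
    [[0, 0, 0], [0, 0, 0], -1],
    [[0, 0, 0], [0, 0, 0], -1],
    [[0, 0, 0], [0, 0, 0], -1],
    [[0, 0, 0], [0, 0, 0], -1]
  ]
}}

```text
t: 7.48
ee_pos: [439.5, 188.7, 13.0]
orientation: [-2.019, -2.407, 0.0]
ft_force: [-0.2, 0.2, 2.8]
width: 25.3
grasp_force: 30.0
```

>>> {"name": "servo_tool", "arguments": {
  "steps": [
    [[0, 0, 0.025], [0, 0, 0], -1],
    [[0, 0, 0.03], [0, 0, 0], -1],
    [[0, 0, 0.03], [0, 0, 0], -1],
    [[0.033, 0.0005, 0], [0, 0, -1.4], -1],
    [[0.033, 0.0005, 0], [0, 0, -1.4], -1],
    [[0.033, 0.0005, 0], [0, 0, -1.4], -1],
    [[0.033, 0.0005, 0], [0, 0, -1.4], -1],
    [[0.033, 0.0005, 0], [0, 0, -1.4], -1]
  ]
}}

```text
t: 8.15
ee_pos: [606.0, 191.1, 98.0]
orientation: [-2.164, -2.278, -0.0]
ft_force: [0.4, 0.2, -0.5]
width: 24.9
grasp_force: 30.0
```

>>> {"name": "servo_tool", "arguments": {
  "steps": [
    [[0, 0, -0.03], [0, 0, 0], -1],
    [[0, 0, -0.03], [0, 0, 0], -1],
    [[0, 0, 0], [0, 0, 0], -1],
    [[0, 0, 0], [0, 0, 0], -1],
    [[0, 0, 0], [0, 0, 0], -1],
    [[0, 0, 0], [0, 0, 0], -1],
    [[0, 0, 0], [0, 0, 0], -1],
    [[0, 0, 0], [0, 0, 0], -1]
  ]
}}

```text
t: 8.82
ee_pos: [605.4, 191.5, 39.6]
orientation: [2.161, 2.278, 0.003]
ft_force: [-0.2, -0.5, -0.5]
width: 25.0
grasp_force: 30.0
```

>>> {"name": "servo_tool", "arguments": {
  "steps": [
    [[0, 0, -0.015], [0, 0, 0], -1],
    [[0, 0, -0.008], [0, 0, 0], -1],
    [[0, 0, -0.0035], [0, 0, 0], -1],
    [[0, 0, 0], [0, 0, 0], -1],
    [[0, 0, 0], [0, 0, 0], -1],
    [[0, 0, 0], [0, 0, 0], 0],
    [[0, 0, 0], [0, 0, 0], 1],
    [[0, 0, 0], [0, 0, 0], 1]
  ]
}}

```text
t: 9.48
ee_pos: [604.2, 191.0, 10.7]
orientation: [-2.162, -2.279, 0.001]
ft_force: [0.0, -0.7, -0.3]
width: 41.4
grasp_force: 0.0
```

>>> {"name": "servo_tool", "arguments": {
  "steps": [
    [[0, 0, 0], [0, 0, 0], 1],
    [[0, 0, 0.03], [0, 0, 0], 1],
    [[0, 0, 0.03], [0, 0, 0], 1],
    [[0, 0, 0.03], [0, 0, 0], 1],
    [[-0.0339, -0.0159, 0], [0, 0, 1.6], 1],
    [[-0.0339, -0.0159, 0], [0, 0, 1.6], 1],
    [[-0.0339, -0.0159, 0], [0, 0, 1.6], 1],
    [[-0.0339, -0.0159, 0], [0, 0, 1.6], 1]
  ]
}}

```text
t: 10.15
ee_pos: [467.4, 127.0, 101.4]
orientation: [2.03, 2.398, 0.0]
ft_force: [0.3, -0.7, 0.1]
width: 87.2
grasp_force: 0.0
```

>>> {"name": "servo_tool", "arguments": {
  "steps": [
    [[-0.0339, -0.0159, 0], [0, 0, 1.6], 1],
    [[0, 0, 0], [0, 0, 0], 1],
    [[0, 0, 0], [0, 0, 0], 1],
    [[0, 0, 0], [0, 0, 0], 1],
    [[0, 0, 0], [0, 0, 0], 1],
    [[0, 0, 0], [0, 0, 0], 1],
    [[0, 0, 0], [0, 0, 0], 1],
    [[0, 0, 0], [0, 0, 0], 1]
  ]
}}

```text
t: 10.82
ee_pos: [435.7, 111.9, 101.3]
orientation: [1.998, 2.424, 0.0]
ft_force: [-0.2, 0.2, -0.8]
width: 87.7
grasp_force: 0.0
```

```bash
python3 - <<'E'
from h import *
o=sensors.get_obs(); im=imaging.get_image("wrist")
print(o["ee_pos"],o["orientation"])
W=world(im,o); z=W[...,2]
m=((z>30)&(z<45)&(abs(W[...,0]-436)<40)&(abs(W[...,1]-112)<32)).astype(np.uint8)
n,l,s,_=cv2.connectedComponentsWithStats(m);i=1+np.argmax(s[1:,4]);P=W[l==i]
print(s[i],cv2.minAreaRect(P[:,:2].astype(np.float32)),P.mean(0),np.percentile(P[:,2],[5,95]))
im=imaging.get_image("side"); cv2.imwrite("pics/s2.png",cv2.resize(im["color"][170:350,190:400],None,fx=3,fy=3))
E
```

```text
[435.69382652 111.94957859 101.33988597] [1.99796587e+00 2.42431960e+00 1.89802198e-04]
[ 238  189   87   69 5765] ((436.1445617675781, 113.9792709350586), (58.22988510131836, 47.842681884765625), 10.932138442993164) [435.97736846 115.07704364  37.46421424] [36.30777253 38.58237245]
```

View pics/s2.png

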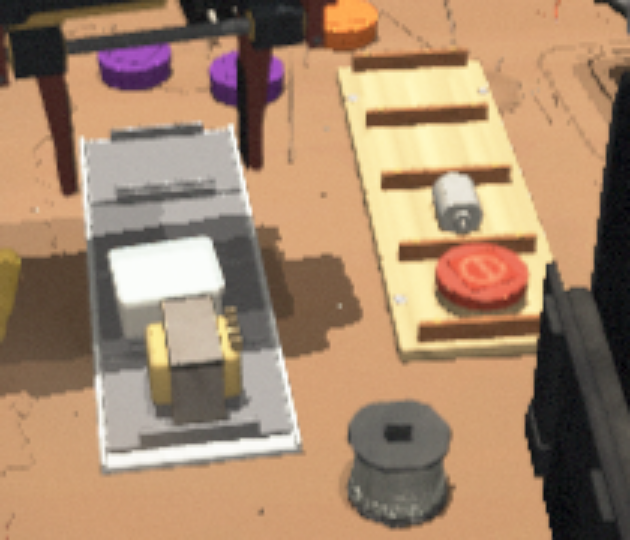

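The side crop shows the tin (480,275) in the far right bay and the motor (458,200) in the second bay from the right, both upright. Next is the box.

>>> {"name": "servo_tool", "arguments": {
  "steps": [
    [[0, 0.001, -0.03], [0, 0, 0], 1],
    [[0, 0, -0.03], [0, 0, 0], 1],
    [[0, 0, -0.02], [0, 0, 0], 1],
    [[0, 0, -0.0085], [0, 0, 0], 1],
    [[0, 0, 0], [0, 0, 0], 0],
    [[0, 0, 0], [0, 0, 0], -1],
    [[0, 0, 0], [0, 0, 0], -1],
    [[0, 0, 0], [0, 0, 0], -1]
  ]
}}

```text
t: 11.58
ee_pos: [435.7, 112.8, 13.7]
orientation: [1.998, 2.424, 0.002]
ft_force: [-0.2, 0.4, -0.4]
width: 64.6
grasp_force: 0.0
```

>>> {"name": "servo_tool", "arguments": {
  "steps": [
    [[0, 0, 0], [0, 0, 0], -1],
    [[0, 0, 0], [0, 0, 0], -1],
    [[0, 0, 0], [0, 0, 0], -1],
    [[0, 0, 0], [0, 0, 0], -1],
    [[0, 0, 0], [0, 0, 0], -1],
    [[0, 0, 0], [0, 0, 0], -1],
    [[0, 0, 0], [0, 0, 0], -1],
    [[0, 0, 0], [0, 0, 0], -1]
  ]
}}

```text
t: 12.25
ee_pos: [435.6, 112.8, 13.6]
orientation: [1.998, 2.424, 0.001]
ft_force: [-0.9, -0.2, 6.9]
width: 55.0
grasp_force: 30.0
```

>>> {"name": "servo_tool", "arguments": {
  "steps": [
    [[0, 0, 0.02], [0, 0, 0], -1],
    [[0, 0, 0.035], [0, 0, 0], -1],
    [[0, 0, 0.035], [0, 0, 0], -1],
    [[0.02, 0.018, 0], [0, 0, -1], -1],
    [[0.0275, 0.0245, 0], [0, 0, -1.5], -1],
    [[0.0275, 0.0245, 0], [0, 0, -1.5], -1],
    [[0.0275, 0.0245, 0], [0, 0, -1.5], -1],
    [[0.0275, 0.0245, 0], [0, 0, -1.5], -1]
  ]
}}

```text
t: 12.92
ee_pos: [566.1, 229.8, 103.4]
orientation: [2.144, 2.296, 0.0]
ft_force: [0.2, -0.7, -0.5]
width: 54.8
grasp_force: 30.0
```

>>> {"name": "servo_tool", "arguments": {
  "steps": [
    [[0.02, 0.018, 0], [0, 0, -1], -1],
    [[0.0155, 0.0118, 0], [0, 0, 0], -1],
    [[0, 0, -0.03], [0, 0, 0], -1],
    [[0, 0, -0.03], [0, 0, 0], -1],
    [[0, 0, 0], [0, 0, 0], -1],
    [[0, 0, 0], [0, 0, 0], -1],
    [[0, 0, 0], [0, 0, 0], -1],
    [[0, 0, 0], [0, 0, 0], -1]
  ]
}}

```text
t: 13.58
ee_pos: [601.7, 258.8, 44.9]
orientation: [2.162, 2.278, 0.004]
ft_force: [0.4, -0.1, -0.9]
width: 54.9
grasp_force: 30.0
```

>>> {"name": "servo_tool", "arguments": {
  "steps": [
    [[0, 0, -0.018], [0, 0, 0], -1],
    [[0, 0, -0.009], [0, 0, 0], -1],
    [[0, 0, -0.0045], [0, 0, 0], -1],
    [[0, 0, 0], [0, 0, 0], -1],
    [[0, 0, 0], [0, 0, 0], -1],
    [[0, 0, 0], [0, 0, 0], 0.2],
    [[0, 0, 0], [0, 0, 0], 1],
    [[0, 0, 0], [0, 0, 0], 1]
  ]
}}

```text
t: 14.25
ee_pos: [601.0, 258.6, 12.1]
orientation: [2.162, 2.279, 0.002]
ft_force: [-0.1, -0.2, 0.3]
width: 64.5
grasp_force: 0.0
```

>>> {"name": "servo_tool", "arguments": {
  "steps": [
    [[0, 0, 0], [0, 0, 0], 1],
    [[0, 0, 0.03], [0, 0, 0], 1],
    [[0, 0, 0.035], [0, 0, 0], 1],
    [[0, 0, 0.035], [0, 0, 0], 1],
    [[-0.0214, -0.0311, 0], [0, 0, 0.7], 1],
    [[-0.0214, -0.0311, 0], [0, 0, 0.7], 1],
    [[-0.0214, -0.0311, 0], [0, 0, 0.7], 1],
    [[-0.0214, -0.0311, 0], [0, 0, 0.7], 1]
  ]
}}

```text
t: 14.92
ee_pos: [514.0, 133.1, 111.8]
orientation: [2.104, 2.332, 0.001]
ft_force: [0.5, -0.6, -0.2]
width: 87.8
grasp_force: 0.0
```

>>> {"name": "servo_tool", "arguments": {
  "steps": [
    [[-0.0214, -0.0311, 0], [0, 0, 0.7], 1],
    [[-0.0214, -0.0311, 0], [0, 0, 0.7], 1],
    [[-0.0214, -0.0311, 0], [0, 0, 0.7], 1],
    [[0, 0, 0], [0, 0, 0], 1],
    [[0, 0, 0], [0, 0, 0], 1],
    [[0, 0, 0], [0, 0, 0], 1],
    [[0, 0, 0], [0, 0, 0], 1],
    [[0, 0, 0], [0, 0, 0], 1]
  ]
}}

```text
t: 15.58
ee_pos: [451.9, 41.6, 111.6]
orientation: [2.061, 2.37, 0.001]
ft_force: [0.6, -1.5, 0.3]
width: 87.8
grasp_force: 0.0
```

```bash
python3 - <<'E'
from h import *
o=sensors.get_obs(); im=imaging.get_image("wrist")
W=world(im,o); z=W[...,2]
m=((z>20)&(z<62)&(abs(W[...,0]-452)<36)&(abs(W[...,1]-42)<36)).astype(np.uint8)
n,l,s,_=cv2.connectedComponentsWithStats(m);i=1+np.argmax(s[1:,4]);P=W[l==i]
print(s[i],cv2.minAreaRect(P[:,:2].astype(np.float32)),P.mean(0),np.percentile(P[:,2],[5,95]))
E
```

```text
[ 247  183   70   84 4731] ((452.55242919921875, 41.94213104248047), (46.68159866333008, 53.72972869873047), 6.5875067710876465) [451.8478435   44.95844002  50.58428938] [37.45606122 54.91872638]
```

>>> {"name": "servo_tool", "arguments": {
  "steps": [
    [[0, -0.0005, -0.03], [0, 0, -0.7], 1],
    [[0, 0, -0.03], [0, 0, 0], 1],
    [[0, 0, -0.025], [0, 0, 0], 1],
    [[0, 0, -0.0125], [0, 0, 0], 1],
    [[0, 0, 0], [0, 0, 0], 0],
    [[0, 0, 0], [0, 0, 0], -1],
    [[0, 0, 0], [0, 0, 0], -1],
    [[0, 0, 0], [0, 0, 0], -1]
  ]
}}

```text
t: 16.3
ee_pos: [451.5, 40.5, 14.8]
orientation: [2.076, 2.356, 0.002]
ft_force: [-0.1, -0.3, 0.8]
width: 64.9
grasp_force: 0.0
```

>>> {"name": "servo_tool", "arguments": {
  "steps": [
    [[0, 0, 0], [0, 0, 0], -1],
    [[0, 0, 0], [0, 0, 0], -1],
    [[0, 0, 0], [0, 0, 0], -1],
    [[0, 0, 0], [0, 0, 0], -1],
    [[0, 0, 0], [0, 0, 0], -1],
    [[0, 0, 0], [0, 0, 0], -1],
    [[0, 0, 0], [0, 0, 0], -1],
    [[0, 0, 0], [0, 0, 0], -1]
  ]
}}

```text
t: 16.97
ee_pos: [451.2, 40.3, 14.6]
orientation: [2.077, 2.356, 0.001]
ft_force: [-2.1, 0.1, 7.4]
width: 45.9
grasp_force: 30.0
```

>>> {"name": "servo_tool", "arguments": {
  "steps": [
    [[0, 0, 0.02], [0, 0, 0], -1],
    [[0, 0, 0.035], [0, 0, 0], -1],
    [[0, 0, 0.035], [0, 0, 0], -1],
    [[0.008, 0.016, 0], [0, 0, 0], -1],
    [[0.0162, 0.0322, 0], [0, 0, -0.6], -1],
    [[0.0162, 0.0322, 0], [0, 0, -0.6], -1],
    [[0.0162, 0.0322, 0], [0, 0, -0.6], -1],
    [[0.0162, 0.0322, 0], [0, 0, -0.6], -1]
  ]
}}

```text
t: 17.63
ee_pos: [523.5, 186.3, 103.7]
orientation: [-2.127, -2.311, 0.002]
ft_force: [0.7, -0.6, -4.6]
width: 45.9
grasp_force: 30.0
```

>>> {"name": "servo_tool", "arguments": {
  "steps": [
    [[0.0162, 0.0322, 0], [0, 0, -0.6], -1],
    [[0.0162, 0.0322, 0], [0, 0, -0.6], -1],
    [[0.0162, 0.0322, 0], [0, 0, -0.6], -1],
    [[0.0162, 0.0322, 0], [0, 0, 0], -1],
    [[0.0083, 0.0159, 0], [0, 0, 0], -1],
    [[0, 0, 0], [0, 0, 0], -1],
    [[0, 0, 0], [0, 0, 0], -1],
    [[0, 0, 0], [0, 0, 0], -1]
  ]
}}

```text
t: 18.3
ee_pos: [595.3, 328.7, 102.8]
orientation: [-2.162, -2.278, 0.005]
ft_force: [-0.3, -0.6, -5.4]
width: 45.8
grasp_force: 30.0
```

>>> {"name": "servo_tool", "arguments": {
  "steps": [
    [[0, 0, -0.03], [0, 0, 0], -1],
    [[0, 0, -0.03], [0, 0, 0], -1],
    [[0, 0, 0], [0, 0, 0], -1],
    [[0, 0, 0], [0, 0, 0], -1],
    [[0, 0, 0], [0, 0, 0], -1],
    [[0, 0, 0], [0, 0, 0], -1],
    [[0, 0, 0], [0, 0, 0], -1],
    [[0, 0, 0], [0, 0, 0], -1]
  ]
}}

```text
t: 18.97
ee_pos: [597.6, 330.2, 45.7]
orientation: [2.162, 2.278, 0.004]
ft_force: [-0.6, -1.0, -4.5]
width: 46.0
grasp_force: 30.0
```

Lower the transformer, release it, lift and retreat towards the robot to clear the view.

>>> {"name": "servo_tool", "arguments": {
  "steps": [
    [[0, 0, -0.018], [0, 0, 0], -1],
    [[0, 0, -0.009], [0, 0, 0], -1],
    [[0, 0, -0.0045], [0, 0, 0], -1],
    [[0, 0, 0], [0, 0, 0], -1],
    [[0, 0, 0], [0, 0, 0], -1],
    [[0, 0, 0], [0, 0, 0], 0.2],
    [[0, 0, 0], [0, 0, 0], 1],
    [[0, 0, 0], [0, 0, 0], 1]
  ]
}}

```text
t: 19.63
ee_pos: [597.3, 330.1, 13.0]
orientation: [2.162, 2.279, 0.002]
ft_force: [0.0, 0.2, 0.4]
width: 62.0
grasp_force: 0.0
```

>>> {"name": "servo_tool", "arguments": {
  "steps": [
    [[0, 0, 0], [0, 0, 0], 1],
    [[0, 0, 0.03], [0, 0, 0], 1],
    [[0, 0, 0.04], [0, 0, 0], 1],
    [[0, 0, 0.04], [0, 0, 0], 1],
    [[-0.03, 0, 0.02], [0, 0, 0], 1],
    [[-0.03, 0.02, 0.01], [0, 0, 0], 1],
    [[-0.03, 0.02, 0], [0, 0, 0], 1],
    [[-0.03, 0.02, 0], [0, 0, 0], 1]
  ]
}}

```text
t: 20.3
ee_pos: [476.3, 390.5, 153.9]
orientation: [2.164, 2.277, 0.004]
ft_force: [0.7, 0.2, -0.0]
width: 87.9
grasp_force: 0.0
```

>>> {"name": "servo_tool", "arguments": {
  "steps": [
    [[-0.02, 0.03, 0], [0, 0, 0], 1],
    [[-0.02, 0.03, 0], [0, 0, 0], 1],
    [[-0.02, 0.03, 0], [0, 0, 0], 1],
    [[-0.02, 0.03, 0], [0, 0, 0], 1],
    [[0, 0.03, 0], [0, 0, 0], 1],
    [[0, 0.03, 0], [0, 0, 0], 1],
    [[0, 0, 0], [0, 0, 0], 1],
    [[0, 0, 0], [0, 0, 0], 1]
  ]
}}

```text
t: 20.97
ee_pos: [396.2, 570.9, 152.1]
orientation: [2.16, 2.281, 0.0]
ft_force: [1.0, -0.5, -0.1]
width: 87.7
grasp_force: 0.0
```

```bash
python3 - <<'E'
from h import *
im=imaging.get_image("top"); cv2.imwrite("pics/top3.png",im["color"]); W=world(im); z=W[...,2]
a=np.radians(3.04); X=W[...,:2]-[603,222.6]; R=np.array([[np.cos(a),-np.sin(a)],[np.sin(a),np.cos(a)]]); X=X@R
for n,yb,h in(("trafo",108,30),("box",36,30),("motor",-36,19),("tin",-108,24)):
    m=((z>h)&(z<70)&(abs(X[...,1]-yb)<33.5)&(abs(X[...,0])<48)).astype(np.uint8)
    k,l,s,_=cv2.connectedComponentsWithStats(m);i=1+np.argmax(s[1:,4]);P=X[l==i]
    r=cv2.minAreaRect(P.astype(np.float32)); print(n,s[i,4],np.round(np.array(r[0])-[0,yb],1),np.round(r[1],1),round(r[2],1),np.percentile(z[l==i],95))
s=imaging.get_image("side"); cv2.imwrite("pics/s3.png",s["color"])
E
```

```text
trafo 706 [-0.5 -1. ] [47.9 52.7] 2.0 56.765376479556245
box 842 [-0.2 -0.9] [58.1 48. ] 0.0 40.57393801719831
motor 270 [-0.5 -0.4] [26.1 45.2] 2.2 33.39932062907837
tin 604 [-0.2  0. ] [49.1 50.5] 41.6 31.299921118045628
```

View pics/top3.png

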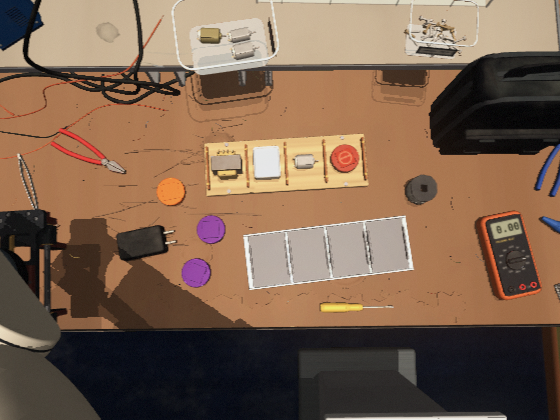

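The trays are empty. The rack holds the transformer (226,165), box (267,162), motor (305,161) and tin (345,158), each within about 1 mm of its bay centre. The arm is clear, so I'm handing the job in.

```bash
python3 -c "
from workcell import close_job
print(close_job())"
```

```text
the job is handed in; nothing more can be done
None
```

The job is handed in: all four parts stand upright in the rack in reverse order, each within about 1 mm of its bay's centre by the top camera, after about 21 s of robot time; no verdict came back.

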